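# Snap the spare cap onto the open sample pot

### The arm

A 7-joint arm with a two-finger parallel gripper is mounted at the origin on the work surface. World frame = base frame: x ahead of the robot, y to its left, z up, the work surface at z = 0. Lengths are in m, angles in rad, forces in N, time in s.
With the tool pointing down it reaches from about 0.4 to 0.875 m from the base axis. Payload 19.3 kg.
Tool frame: the origin (TCP) lies midway between the tips of the shut fingers; the grasp point (between the pads) lies 19 mm behind it (bot.pinch_z is the distance from the TCP to the grasp point, in m); z points along the fingers, y is the line along which they close (so a half turn about z gives the same grasp; the last joint's range is limited). The gripper opens to 85 mm and grips with 20 to 120 N. Pads are 22 mm wide; open, the fingers measure 114 mm over their backs; the gripper's body (76 mm by 85 mm) begins 54 mm behind the grasp point. The pads swing forward as they close: fully open they stand 13 mm farther back than shut.
Start: joints at [1.247, 0.521, -0.036, 1.599, 0.021, 1.021, -0.113], TCP at [0.157, -0.605, 0.231] pointing down, gripper open.
Joint ranges: [-2.91, 2.91], [-0.3, 2.13], [-1.5, 1.42], [0.17, 2.43], [-1.26, 4.41], [0.16, 1.93], [-2.52, 2.52]. Speed limits (rad/s): [1.89, 1.89, 2.39, 2.39, 3.01, 3.01, 3.01].

### API

Orientations are given as [roll, pitch, yaw] about the fixed x, y, z axes, in that order (R = Rz(yaw) Ry(pitch) Rx(roll)).
In Python, from workcell import observe, viewer, bot gives the robot as it stands. The module is installed in compiled form; this text tells all that it offers.
- The arm moves only by the tool play_rows, never from a script. Its argument "motion" is a list of rows, each a list of 7 numbers: the shift along the tool's x, y, z in cm, then the turn, a rotation vector about the tool's x, y, z in rad, then the opening, from -1 (shut) to 1 (fully open), so that 0 is half open. A call has exactly 5 rows; each row is the pose to reach, as a shift and turn from the pose commanded when the call began, along the tool's axes at that moment; what a row does not reach only later rows make up. A row lasts 1/10 s, in which the tool goes at most 50 mm and 8.59 degrees, less where a joint would pass 70% of its speed; a pose out of reach is approached as far as the arm can. A call with a gripper value outside its range is refused whole. The fingers move at their own pace and stop on an object; "squeeze" is the grip in N (left out, the last holds). Time passes only in rows, so rows that repeat a pose let the fingers close, or fill a call up. It gives the time, the measured TCP pose, the force, the opening and the grip force at its end, in the units of the state.
- observe(): the state, without advancing time (a new reading comes with each control period).
- viewer.grab_frame(name): name is "side" or "top" or "wrist"; returns (picture, depth): 480x640x3 uint8, red, green, blue; 480x640 float32, m along the optical axis (not along the pixel's ray), 0 where there is no reading.
- viewer.camera_info(name): a dict with "fx", "fy", "cx", "cy" (pixels), "R" (3x3) and "t" (3): a world point X has camera coordinates R X + t. Camera axes: x right, y down, z forward; pixel columns grow to the right and rows downward; lengths in m; the calibration is good to about 2 mm. A picture is of the moment at which its call begins: read the wrist's pose just before it. camera_info takes no time and is no camera call; for the wrist camera it gives the pose at the moment of the call.
- bot.job_done(): hands the job in; it is judged then, once.
The state is a dict: "clock": time; "qpos": joint angles; "qd": joint speeds; "joint_efforts": joint torques, N m; "position": TCP position; "tool_rot": TCP orientation; "force": force on the tool from outside, world axes, zero at the start; "moment": the same for the moment, N m; "grip_width": finger opening in m; "finger_force": force on a finger pad.
Only numpy, scipy, OpenCV 4.12 (cv2) and the standard library are available. Lean on these libraries where they do the work, as an engineer would, in place of code of your own. Each camera call takes 0.05 s, during which the arm holds its last target. There are 200 camera calls.

### The job

One of the four sample pots in the rack has lost its cap. Take the blue spare cap from the steel tray, set it on that pot's bare neck and press it straight down until it clicks and sits fully home; keep pressing about as hard as the click took and finish like that, with the gripper still bearing down on the cap, not letting go. Do not press on the pots that are already closed, and leave the weight, the dish and the flask where they are.

Things in the scene. Friction and masses are not known exactly. Their poses are not given: they have to be found in the camera images.
- cap_center (a point): The blue spare cap (thin white band), loose, upright in the tray, about 60 g: a round skirt 46 mm in diameter, 22 mm tall, open below, and on its flat top an upright cylindrical knob 22 mm in diameter, 32 mm tall; 54 mm in all. This point is on its axis half-way up, 27 mm above the underside, 5 mm above the skirt's flat top. z points up.
- neck_top (a point): Top centre of the bare steel neck (stud) of the open pot, the only pot without a blue cap; 67 mm above the table. Neck 30 mm in diameter, bevelled to 23 mm over its top 4 mm, 22 mm tall. z points up. Cap fully home: its roof lies on this point, cap_center 9 mm above it. Cap only set down: it rests on the balls, cap_center 21 mm above.
- rack: Grey rack plate, fixed, 210 x 210 x 18 mm, origin at the centre of its underside. It holds four pots at x, y = +-52 mm in its own frame.
- closed_top1 (a point): Top of the knob of a pot that is already closed, 103 mm above the table; same pot, with the same blue cap fully home (skirt 46 mm, its flat top 71 mm above the table; knob 22 mm in diameter). Fixed. Not to be pressed on.
- closed_top2 (a point): The same for the second closed pot.
- closed_top3 (a point): The same for the third closed pot.
- open_pot: The open pot, fixed upright; white, 56 mm in diameter, yellow band, shoulder 45 mm above the table; origin under its centre, on the table. Four sprung balls in the neck, 10 mm below its top, hold the cap back: pressing with about 10 N drives it over them, then the force drops (click) and it goes home. Which of the four places it has varies.
- cap: The same spare cap; origin at the centre of its underside. Inside, its roof is 18 mm above the underside, and a lip with a 33 mm opening runs around the bottom 3 mm.
- tray_floor (a point): Centre of the floor, 4 mm above the table, of a shallow steel tray, fixed, 120 x 120 mm with a 14 mm high rim (above the table) 4 mm thick, in which the spare cap stands.
- weight_center (a point): Bystander: loose brass balance weight, 34 mm in diameter, 44 mm tall; this point is half-way up its axis.
- dish: Bystander: loose shallow aluminium weighing dish, 90 mm across, 12 mm tall; origin at the centre of its underside.
- flask_center (a point): Bystander: loose amber glass jar with a black lid, 54 mm in diameter, 100 mm tall; this point is half-way up.
- closed_pot1: The closed pot of closed_top1; origin at the centre of its underside.
- closed_pot2: The closed pot of closed_top2; origin at the centre of its underside.
- closed_pot3: The closed pot of closed_top3; origin at the centre of its underside.
There are look-alikes about, which are no part of the job. Leave any black or pink look-alike of the part that bears tray_floor alone.

How it is judged:
On the way, in this order (a step that is already met when the one before it is completed fails the run):
1. the spare cap is picked up out of the tray (z of cap_center in the frame of tray_floor above 0.06 m and contact force between the fingers and cap above 1 N), for 0.2 s.
2. the cap has clicked past the balls and sits home on the open pot's neck (horizontal distance between cap_center and neck_top below 0.004 m and z of cap_center in the frame of neck_top below 0.0105 m and angle between cap_center's own z axis and vertical below 0.1 rad), for 0.1 s.
At the end, for the whole second after the job is handed in: The spare cap is home on the open pot's neck (its axis within 4 mm of the neck's, at most 1.5 mm above the home height, upright within 0.1 rad), and throughout the last second the fingers still bear on it (over 3 N) so that it is pressed onto the pot with more than 4 N (all of step 2 and contact force between cap and open_pot above 4 N and contact force between the fingers and cap above 3 N); the arm keeps its last pose, push and grip.
It fails at once if the robot or the cap presses on a closed pot (over 8 N) (contact force between any of the fingers, the arm, cap and closed_pot1 above 8 N or contact force between any of the fingers, the arm, cap and closed_pot2 above 8 N or contact force between any of the fingers, the arm, cap and closed_pot3 above 8 N).
It fails at once if the weight, the dish or the flask is moved by more than 20 mm (distance of any of weight_center, dish, flask_center from where it was at the start of the episode above 0.02 m).
It also fails if it takes over 38 s, if anything falls off the work surface, if the arm or the gripper's body presses on something with over 40 N, if the wrist force passes 120 N, or if a joint passes its speed limit or range.

## Working session

There is one attempt and no reset: what is moved stays moved. The work goes in short steps, Python scripts to look and compute and a tool call to move; the robot and the scene stay as the last step left them, time stands still between calls to the robot, and variables do not carry over. Pictures are saved under pics/ and viewed, at most 10 in all, crops included, and the job is handed in when it is done.

Besides the shell and the picture viewer there is one more tool, called after "Emit:" by a JSON object that holds its "fn" and its "kwargs", one argument or row to a line. play_rows: Moves the arm, as the interface text tells. Its arguments: {"type":"object","properties":{"motion":{"type":"array"},"squeeze":{"type":"number"}},"required":["motion"]}

```bash
mkdir -p pics
cat > h.py <<'E'
import numpy as np, cv2
from workcell import observe, viewer, bot
def grab(n, tag):
    c=viewer.camera_info(n); p,d=viewer.grab_frame(n)
    cv2.imwrite(f'pics/{tag}.png',p[:,:,::-1]); np.savez(f'pics/{tag}.npz',p=p,d=d,**{k:np.array(v) for k,v in c.items()})
    return p,d,c
def ray(c,u,v,z):
    "world point on plane height z seen at pixel"
    R=np.array(c['R']);t=np.array(c['t']).ravel()
    C=-R.T@t; r=R.T@np.array([(u-c['cx'])/c['fx'],(v-c['cy'])/c['fy'],1]); return C+r*(z-C[2])/r[2]
def cloud(c,d):
    R=np.array(c['R']);t=np.array(c['t']).ravel()
    v,u=np.mgrid[:480,:640]; X=np.stack([(u-c['cx'])/c['fx']*d,(v-c['cy'])/c['fy']*d,d],-1)
    return (X-t)@R
E
python3 - <<'E'
from h import *
s=observe();print(s['clock'],s['position'],s['tool_rot'],s['grip_width'],s['force'])
grab('top','top0');grab('side','side0')
E
```

```text
0.0 [ 0.1567903  -0.60466752  0.23073286] [-3.14047216e+00  9.40174006e-05  2.53792140e-01] 0.08535406579720607 [-0.15100572 -0.37313942 -0.96514277]
```

View pics/top0.png

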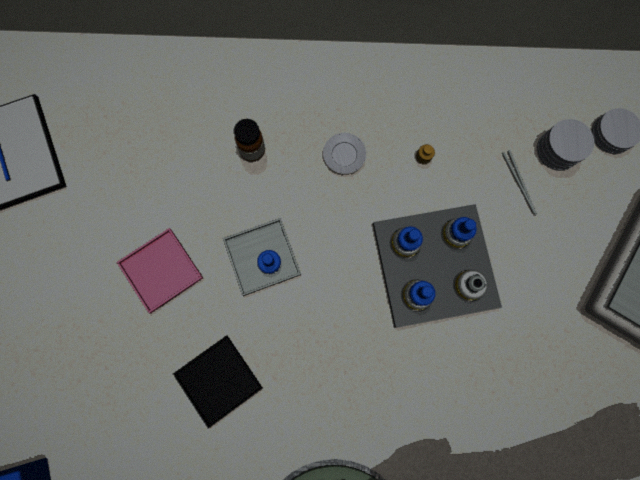

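View pics/side0.png

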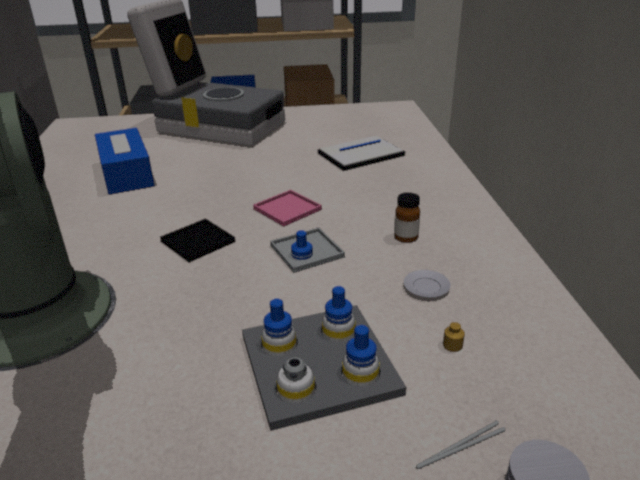

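Run:
```python
from h import *
f=np.load('pics/top0.npz');g=np.load('pics/side0.npz')
p=f['p'][:,:,::-1]
a=cv2.resize(p[235:285,240:300],None,fx=6,fy=6,interpolation=2)[:300,:360]
b=cv2.resize(p[200:330,365:510],None,fx=3,fy=3,interpolation=2)
s=g['p'][:,:,::-1]
c=cv2.resize(s[225:275,265:350],None,fx=4,fy=4,interpolation=2);e=cv2.resize(s[345:405,265:325],None,fx=5,fy=5,interpolation=2)
out=np.zeros((600,800,3),np.uint8)
for im,y,x in((a,0,0),(b,0,362),(c,390,0),(e,300,0)): 
    pass
out[0:300,0:360]=a; out[0:390,362:797]=b; out[395:595,0:340]=c; out[395:595,400:700]=e[:200]
cv2.imwrite('pics/crop1.png',out)
W=cloud(f,f['d']);
for n,u,v,z in(('knob',268,257,.058),('skirt',269,261,.026),('neck',477,284,.067),('c1',408,234,.103),('c2',464,226,.103),('c3',422,289,.103),('flask',246,127,.1),('dish',344,153,.012),('weight',427,152,.044)):
    print(n,ray(f,u,v,z).round(4),W[v,u].round(4))
V=cloud(g,g['d'])
for n,u,v,z in(('knob',301,235,.058),('neck',294,364,.067)): print(n,ray(g,u,v,z).round(4),V[v,u].round(4))
for n,X,lo,hi,c0 in(('knob',W,.04,.07,ray(f,268,257,.058)),('skirt',W,.018,.035,ray(f,269,261,.026)),('neck',W,.055,.075,ray(f,477,284,.067)),('knobS',V,.045,.07,ray(f,268,257,.058)),('neckS',V,.055,.075,ray(f,477,284,.067))):
    m=(np.linalg.norm(X[...,:2]-c0[:2],axis=-1)<.035)&(X[...,2]>lo)&(X[...,2]<hi); q=X[m]
    print(n,len(q),q.mean(0).round(4),q.min(0).round(4),q.max(0).round(4))
for q in((375,222),(475,205),(500,306),(395,326)): print(ray(f,*q,.018).round(4))
for q in((223,238),(280,219),(300,275),(244,295)): print(ray(f,*q,.014).round(4))
print('campos',-f['R'].T@f['t'].ravel())
```

```text
knob [0.5094 0.1334 0.058 ] [0.5092 0.1333 0.0589]
skirt [0.5066 0.1339 0.026 ] [0.5021 0.1314 0.0565]
neck [ 0.4669 -0.2532  0.067 ] [ 0.4668 -0.2528  0.0679]
c1 [ 0.5501 -0.1195  0.103 ] [ 0.5507 -0.12    0.1002]
c2 [ 0.5674 -0.2213  0.103 ] [ 0.5681 -0.2222  0.1001]
c3 [ 0.452  -0.1426  0.103 ] [ 0.452  -0.1427  0.1029]
flask [0.7474 0.1807 0.1   ] [0.7479 0.1809 0.0989]
dish [ 0.7357 -0.0095  0.012 ] [ 0.739  -0.0101  0.0037]
weight [ 0.7302 -0.1725  0.044 ] [ 0.7301 -0.1724  0.0442]
knob [0.5063 0.1216 0.058 ] [0.5063 0.1223 0.0576]
neck [ 0.4683 -0.2579  0.067 ] [ 0.4682 -0.2593  0.0683]
knob 120 [0.5055 0.1349 0.056 ] [0.4958 0.1247 0.0401] [0.5178 0.1465 0.061 ]
skirt 311 [0.5046 0.1344 0.0255] [0.4837 0.1129 0.0192] [0.5286 0.1574 0.035 ]
neck 249 [ 0.4686 -0.251   0.0647] [ 0.4527 -0.2698  0.0553] [ 0.4865 -0.2354  0.0711]
knobS 92 [0.5065 0.1291 0.0547] [0.4962 0.1209 0.0458] [0.5174 0.1411 0.0608]
neckS 349 [ 0.4685 -0.2603  0.0641] [ 0.4518 -0.2731  0.0551] [ 0.4856 -0.2426  0.071 ]
[ 0.5908 -0.072   0.018 ]
[ 0.6309 -0.2733  0.018 ]
[ 0.4307 -0.3134  0.018 ]
[ 0.3885 -0.1097  0.018 ]
[0.5518 0.2268 0.014 ]
[0.593  0.1164 0.014 ]
[0.4823 0.0737 0.014 ]
[0.4413 0.1802 0.014 ]
campos [0.37149966 0.05857383 0.94769389]
```

View pics/crop1.png

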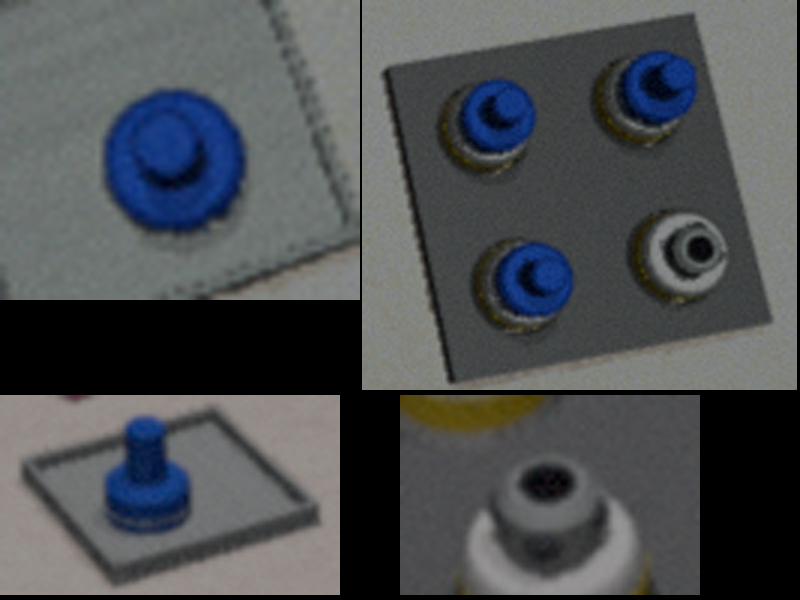

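The cap to take is at top (268,259) in the steel tray. The possible confusions are the closed pots' caps at (408,234), (464,226) and (422,289), and the blue objects on the pad at (3,165) and in the box at (25,470). The open neck is at (477,283). The crop confirms both choices. I'll go over the neck first for a wrist look.

Emit:
{"fn": "play_rows", "kwargs": {
  "motion": [
    [19.5,-13,-1,0,0,0,1],
    [19.5,-13,-1,0,0,0,1],
    [19.5,-13,-1,0,0,0,1],
    [19.5,-13,-1,0,0,0,1],
    [19.5,-13,-1,0,0,0,1]
  ]
}}

```text
clock: 0.6
position: [0.315, -0.4274, 0.2413]
tool_rot: [-3.141, -0.0, 0.256]
force: [-0.5, -0.1, 0.3]
grip_width: 0.0854
finger_force: 0.0
```

Emit:
{"fn": "play_rows", "kwargs": {
  "motion": [
    [19.5,-13,-1,0,0,0,1],
    [19.5,-13,-1,0,0,0,1],
    [19.5,-13,-1,0,0,0,1],
    [19.5,-13,-1,0,0,0,1],
    [19.5,-13,-1,0,0,0,1]
  ]
}}

```text
clock: 1.1
position: [0.471, -0.2523, 0.2514]
tool_rot: [-3.141, -0.001, 0.256]
force: [0.1, 0.0, -0.4]
grip_width: 0.0857
finger_force: 0.0
```

```bash
cat >> h.py <<'E'
from scipy.spatial.transform import Rotation as Ro
def go(target):
    s=observe(); R=Ro.from_euler('xyz',s['tool_rot']).as_matrix()
    return ((np.array(target)-s['position'])@R*100).round(2)
def st():
    s=observe(); print('t',round(s['clock'],2),s['position'].round(4),np.round(s['tool_rot'],4),'F',np.round(s['force'],2),'w',round(s['grip_width'],4),'ff',s['finger_force'])
E
python3 - <<'E'
from h import *
st(); print(observe()['qpos'])
grab('wrist','w0'); st()
print(go([.469,-.2533,.25]))
c=viewer.camera_info('wrist');X=c['R']@np.array([.469,-.2533,.067])+c['t'];print(c['fx']*X[0]/X[2]+c['cx'],c['fy']*X[1]/X[2]+c['cy'],-c['R'].T@c['t'])
E
```

```text
t 1.1 [ 0.471  -0.2523  0.2514] [-3.1411e+00 -6.0000e-04  2.5620e-01] F [ 0.13  0.02 -0.36] w 0.0857 ff 0.0
[ 0.52158821  0.3594456  -0.18242603  1.80949644  0.07604272  0.97929289
 -1.00647788]
t 1.15 [ 0.4742 -0.2483  0.2515] [-3.1398e+00 -2.6000e-03  2.6080e-01] F [3.26 7.68 0.03] w 0.0853 ff 0.0
[-0.63  0.35  0.15]
324.93275644951734 214.72881294789028 [ 0.55345545 -0.22772777  0.3935734 ]
```

View pics/w0.png

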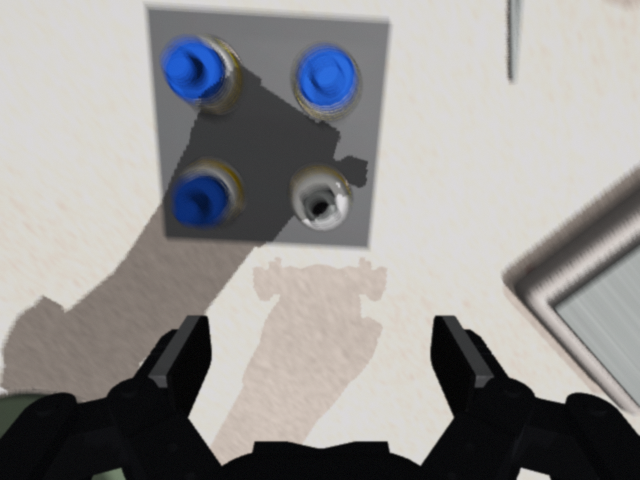

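The open neck is at (321,207), blurred because the arm was still settling. I'll retake it still and measure.

Run:
```python
from h import *
for i in range(3): viewer.grab_frame('wrist')
st()
p,d,c=grab('wrist','w1'); st()
u,v=325,212
cv2.imwrite('pics/w1c.png',cv2.resize(p[160:270,280:380,::-1],None,fx=5,fy=5,interpolation=2))
W=cloud(c,d); g=cv2.cvtColor(p,cv2.COLOR_RGB2GRAY)
m=(np.linalg.norm(W[...,:2]-[.469,-.2533],axis=-1)<.03)&(abs(W[...,2]-.067)<.004)
q=W[m];print(len(q),q.mean(0).round(4),((q.min(0)+q.max(0))/2).round(4),(q.max(0)-q.min(0)).round(4))
X=c['R']@np.array([.469,-.2533,.067])+c['t'];print('pred',c['fx']*X[0]/X[2]+c['cx'],c['fy']*X[1]/X[2]+c['cy'])
vv,uu=np.nonzero(m);print(uu.mean(),vv.mean(),ray(c,uu.mean(),vv.mean(),.067))
print('to cap',go([.5055,.134,.25]))
```

```text
t 1.3 [ 0.4692 -0.2549  0.251 ] [-3.1413e+00  7.0000e-04  2.5510e-01] F [ 0.49 -0.49 -0.91] w 0.085 ff 0.0
t 1.35 [ 0.4686 -0.2558  0.251 ] [-3.1415e+00  8.0000e-04  2.5340e-01] F [ 0.23 -0.01 -0.65] w 0.0856 ff 0.0
795 [ 0.4684 -0.254   0.0659] [ 0.4678 -0.2543  0.0659] [0.029  0.0288 0.0057]
pred 318.7949572089795 206.98074196103124
319.4477987421384 207.45911949685535 [ 0.46873135 -0.25395354  0.067     ]
to cap [ 13.34 -36.81   0.1 ]
```

View pics/w1c.png

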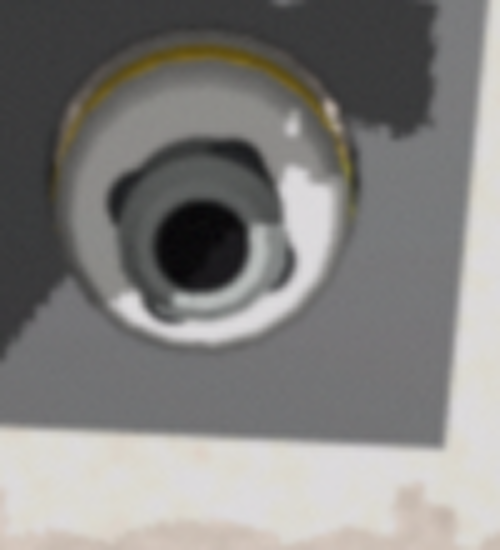

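The open neck shows the hole centre at crop (202,245), i.e. full-frame (320,209). The neck is at about (0.4685, -0.254). Next, over to the cap.

Emit:
{"fn": "play_rows", "kwargs": {
  "motion": [
    [6.6,-18.4,0,0,0,0,1],
    [6.6,-18.4,0,0,0,0,1],
    [6.6,-18.4,0,0,0,0,1],
    [6.6,-18.4,0,0,0,0,1],
    [6.6,-18.4,0,0,0,0,1]
  ]
}}

```text
clock: 1.85
position: [0.4869, -0.0562, 0.2515]
tool_rot: [-3.14, -0.001, 0.259]
force: [-0.2, -1.5, 0.3]
grip_width: 0.0856
finger_force: 0.0
```

Emit:
{"fn": "play_rows", "kwargs": {
  "motion": [
    [6.6,-18.4,6,0,0,0,1],
    [6.6,-18.4,6,0,0,0,1],
    [6.6,-18.4,6,0,0,0,1],
    [6.6,-18.4,6,0,0,0,1],
    [6.6,-18.4,6,0,0,0,1]
  ]
}}

```text
clock: 2.35
position: [0.5038, 0.1383, 0.1897]
tool_rot: [-3.14, 0.002, 0.258]
force: [0.4, -0.8, -0.0]
grip_width: 0.0853
finger_force: 0.0
```

Run:
```python
from h import *
for i in range(5): viewer.grab_frame('wrist')
st()
p,d,c=grab('wrist','w2'); st()
W=cloud(c,d)
b=(p[...,2].astype(int)>p[...,0]+40)
near=np.linalg.norm(W[...,:2]-[.5055,.134],axis=-1)<.04
for n,lo,hi,z in(('knobtop',.054,.064,.058),('skirttop',.021,.031,.026)):
    m=b&near&(W[...,2]>lo)&(W[...,2]<hi); q=W[m]; vv,uu=np.nonzero(m)
    print(n,m.sum(),q.mean(0).round(4),((q.min(0)+q.max(0))/2).round(4),(q.max(0)-q.min(0)).round(4),ray(c,uu.mean(),vv.mean(),z).round(4))
print(bot.pinch_z, go([.5055,.134,.071]))
X=c['R']@np.array([.5055,.134,.04])+c['t'];u,v=int(c['fx']*X[0]/X[2]+c['cx']),int(c['fy']*X[1]/X[2]+c['cy']);print(u,v)
```

```text
t 2.6 [0.5049 0.1318 0.1916] [ 3.1408e+00 -1.0000e-04  2.5090e-01] F [-0.48 -1.16 -0.26] w 0.0853 ff 0.0
t 2.65 [0.5049 0.132  0.1917] [ 3.1409e+00 -4.0000e-04  2.5090e-01] F [-0.    0.02  0.19] w 0.0851 ff 0.0
knobtop 637 [0.506  0.1349 0.057 ] [0.5056 0.1347 0.0567] [0.0213 0.0216 0.0053] [0.5064 0.1349 0.058 ]
skirttop 1452 [0.5106 0.136  0.0249] [0.5059 0.1347 0.0259] [0.045  0.0448 0.0097] [0.511 0.136 0.026]
0.0187 [ 0.1  -0.19 12.07]
317 216
```

View pics/w2.png

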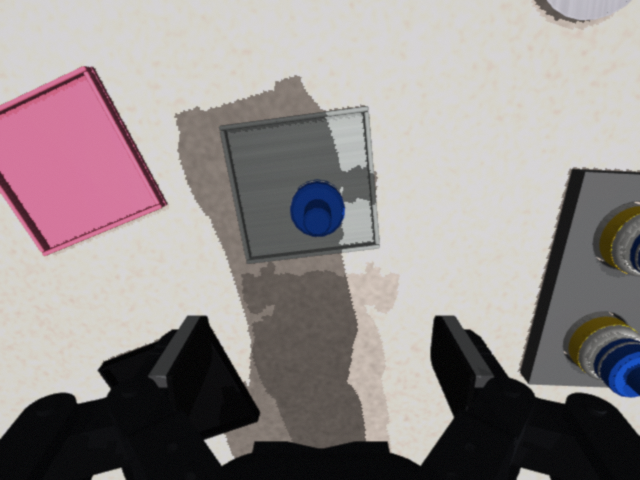

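The cap is upright in the steel tray: knob top at (317,214), skirt centred at (318,207). It is at (0.506, 0.1347). Descending now.

Emit:
{"fn": "play_rows", "kwargs": {
  "motion": [
    [0.15,-0.25,3,0,0,0,1],
    [0.15,-0.25,6,0,0,0,1],
    [0.15,-0.25,9,0,0,0,1],
    [0.15,-0.25,11,0,0,0,1],
    [0.15,-0.25,12,0,0,0,1]
  ]
}}

```text
clock: 3.15
position: [0.505, 0.1353, 0.0701]
tool_rot: [3.141, 0.001, 0.252]
force: [-0.7, -0.2, -0.2]
grip_width: 0.085
finger_force: 0.0
```

Emit:
{"fn": "play_rows", "kwargs": {
  "motion": [
    [0,0,1.5,0,0,0,1],
    [0,0,3,0,0,0,1],
    [0,0,4,0,0,0,1],
    [0,0,4.3,0,0,0,1],
    [0,0,4.3,0,0,0,1]
  ]
}}

```text
clock: 3.65
position: [0.5055, 0.1365, 0.0285]
tool_rot: [3.141, -0.0, 0.253]
force: [0.2, -0.1, -0.6]
grip_width: 0.0853
finger_force: 0.0
```

Run:
```python
from h import *
for i in range(4): viewer.grab_frame('wrist')
st(); print(go([.5058,.1347,.028]))
```

```text
t 3.85 [0.5057 0.1368 0.0289] [-3.1415e+00 -1.0000e-03  2.5360e-01] F [-0.04  0.19  0.75] w 0.0851 ff 0.0
[-0.05  0.2   0.09]
```

Emit:
{"fn": "play_rows", "kwargs": {
  "motion": [
    [0,0.2,0,0,0,0,1],
    [0,0.2,0,0,0,0,0.2],
    [0,0.2,0,0,0,0,-0.3],
    [0,0.2,0,0,0,0,-1],
    [0,0.2,0,0,0,0,-1]
  ],
  "squeeze": 30
}}

```text
clock: 4.35
position: [0.5059, 0.1349, 0.0283]
tool_rot: [-3.142, -0.0, 0.254]
force: [-0.8, 0.2, 0.0]
grip_width: 0.0284
finger_force: 0.0
```

Emit:
{"fn": "play_rows", "kwargs": {
  "motion": [
    [0,0,0,0,0,0,-1],
    [0,0,0,0,0,0,-1],
    [0,0,0,0,0,0,-1],
    [0,0,0,0,0,0,-1],
    [0,0,0,0,0,0,-1]
  ],
  "squeeze": 80
}}

```text
clock: 4.85
position: [0.5058, 0.1349, 0.0285]
tool_rot: [3.142, -0.0, 0.254]
force: [-2.2, -0.3, 7.3]
grip_width: 0.0199
finger_force: 77.9
```

Emit:
{"fn": "play_rows", "kwargs": {
  "motion": [
    [0,0,-1,0,0,0,-1],
    [0,0,-3,0,0,0,-1],
    [0,0,-6,0,0,0,-1],
    [0,0,-9,0,0,0,-1],
    [0,0,-12,0,0,0,-1]
  ]
}}

```text
clock: 5.35
position: [0.5056, 0.1348, 0.1501]
tool_rot: [-3.141, 0.0, 0.254]
force: [0.2, 0.4, -1.7]
grip_width: 0.0202
finger_force: 78.2
```

Emit:
{"fn": "play_rows", "kwargs": {
  "motion": [
    [0,0,-0.5,0,0,0,-1],
    [0,0,-0.5,0,0,0,-1],
    [0,0,-0.5,0,0,0,-1],
    [0,0,-0.5,0,0,0,-1],
    [0,0,-0.5,0,0,0,-1]
  ]
}}

```text
clock: 5.85
position: [0.5054, 0.1348, 0.1525]
tool_rot: [-3.142, 0.002, 0.254]
force: [-0.3, -0.2, -0.0]
grip_width: 0.0201
finger_force: 78.2
```

Run:
```python
from h import *
st()
p,d,c=grab('side','s1'); p2,d2,c2=grab('wrist','w3')
s=observe();X=c['R']@(s['position']-[0,0,.02])+c['t'];u,v=int(c['fx']*X[0]/X[2]+c['cx']),int(c['fy']*X[1]/X[2]+c['cy'])
a=cv2.resize(p[v-50:v+50,u-50:u+50,::-1],(400,400),interpolation=2)
b=cv2.resize(p2[200:480,180:460,::-1],(400,400),interpolation=2)
cv2.imwrite('pics/held.png',np.hstack([a,b]))
print(go([.469,-.254,.165]))
W=cloud(c,d);m=(p[...,2].astype(int)>p[...,0]+40)&(np.linalg.norm(W-s['position'],axis=-1)<.07);q=W[m];print(q.min(0),q.max(0),q.mean(0))
```

```text
t 5.85 [0.5054 0.1348 0.1525] [-3.1415e+00  1.5000e-03  2.5390e-01] F [-0.27 -0.22 -0.  ] w 0.0201 ff 78.18641066551208
[-13.31  36.72  -1.21]
[0.48594727 0.10923923 0.13114687] [0.5262544  0.14130311 0.15272324] [0.50513516 0.1182455  0.14595035]
```

View pics/held.png

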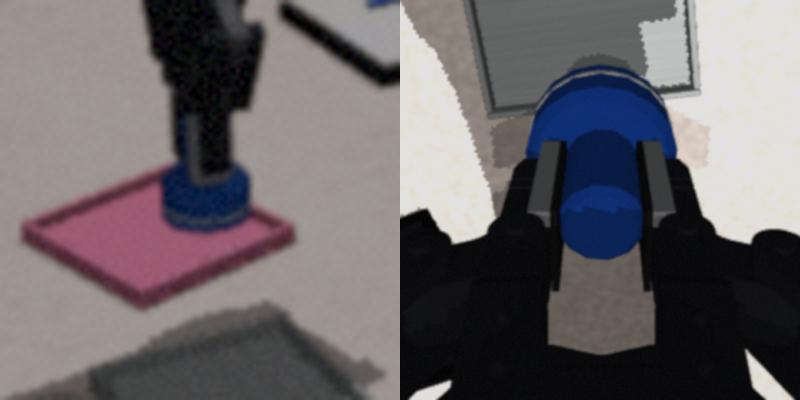

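The cap is held upright by its knob, with the fingertips just above the skirt (crop: skirt at (207,195)). Carrying it to the neck.

Emit:
{"fn": "play_rows", "kwargs": {
  "motion": [
    [-1,3,-2.2,0,0,0,-1],
    [-3,7,-2.2,0,0,0,-1],
    [-4.5,11.5,-2.2,0,0,0,-1],
    [-5.8,15.5,-2.2,0,0,0,-1],
    [-7,19.4,-2.2,0,0,0,-1]
  ]
}}

```text
clock: 6.45
position: [0.4863, -0.0724, 0.1752]
tool_rot: [3.142, 0.0, 0.254]
force: [1.1, 1.1, -0.3]
grip_width: 0.0199
finger_force: 78.3
```

Emit:
{"fn": "play_rows", "kwargs": {
  "motion": [
    [-1.6,4.3,0,0,0,0,-1],
    [-3.2,8.6,0,0,0,0,-1],
    [-4.8,12.7,0,0,0,0,-1],
    [-5.8,15.8,0,0,0,0,-1],
    [-6.3,17.3,0,0,0,0,-1]
  ]
}}

```text
clock: 6.95
position: [0.4683, -0.2569, 0.175]
tool_rot: [3.141, 0.001, 0.25]
force: [-0.5, 0.9, -1.3]
grip_width: 0.0194
finger_force: 78.4
```

Run:
```python
from h import *
for i in range(5): viewer.grab_frame('wrist')
st(); print(go([.4688,-.2538,.0945]))
```

```text
t 7.2 [ 0.4696 -0.2524  0.1752] [-3.1409e+00 -1.0000e-04  2.5530e-01] F [ 0.04 -0.12 -0.02] w 0.02 ff 78.3680534362793
[-0.11  0.12  8.07]
```

Descend to about 9 mm above the rest height, then check alignment from the side.

Emit:
{"fn": "play_rows", "kwargs": {
  "motion": [
    [-0.1,0.1,2,0,0,0,-1],
    [-0.1,0.1,4,0,0,0,-1],
    [-0.1,0.1,6,0,0,0,-1],
    [-0.1,0.1,7.5,0,0,0,-1],
    [-0.1,0.1,8,0,0,0,-1]
  ]
}}

```text
clock: 7.7
position: [0.4684, -0.2532, 0.0941]
tool_rot: [-3.14, 0.001, 0.256]
force: [0.2, -0.3, -1.0]
grip_width: 0.0197
finger_force: 78.4
```

Run:
```python
from h import *
for i in range(3): viewer.grab_frame('side')
st()
p,d,c=grab('side','s2')
a=cv2.resize(p[290:410,235:355,::-1],(600,600),interpolation=2);cv2.imwrite('pics/align.png',a)
print(go([.4688,-.2538,.0855]))
```

```text
t 7.85 [ 0.4689 -0.2543  0.0956] [-3.1414e+00 -1.0000e-04  2.5490e-01] F [0.34 0.74 0.19] w 0.0196 ff 78.36835026741028
[-0.   -0.08  1.05]
```

View pics/align.png

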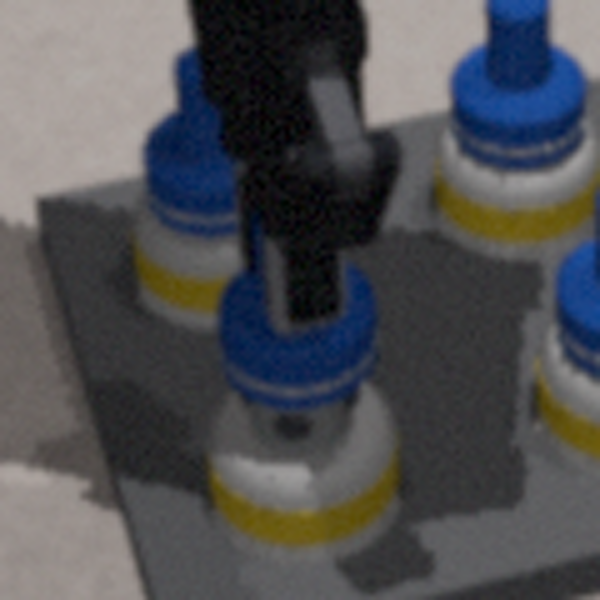

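The cap (crop centre 299, bottom 405) is coaxial with the neck (250–350) and just starting over it. Pressing slowly.

Emit:
{"fn": "play_rows", "kwargs": {
  "motion": [
    [0,0,0.3,0,0,0,-1],
    [0,0,0.6,0,0,0,-1],
    [0,0,0.8,0,0,0,-1],
    [0,0,0.9,0,0,0,-1],
    [0,0,1.0,0,0,0,-1]
  ]
}}

```text
clock: 8.4
position: [0.4685, -0.2551, 0.0852]
tool_rot: [-3.142, 0.0, 0.254]
force: [0.1, -0.3, -0.2]
grip_width: 0.0202
finger_force: 78.4
```

Emit:
{"fn": "play_rows", "kwargs": {
  "motion": [
    [0,0,0.05,0,0,0,-1],
    [0,0,0.1,0,0,0,-1],
    [0,0,0.15,0,0,0,-1],
    [0,0,0.2,0,0,0,-1],
    [0,0,0.2,0,0,0,-1]
  ]
}}

```text
clock: 8.9
position: [0.4686, -0.2548, 0.0836]
tool_rot: [-3.142, -0.0, 0.254]
force: [-1.2, 2.6, 7.7]
grip_width: 0.02
finger_force: 79.0
```

Emit:
{"fn": "play_rows", "kwargs": {
  "motion": [
    [-0.02,-0.08,0.05,0,0,0,-1],
    [-0.02,-0.08,0.1,0,0,0,-1],
    [-0.02,-0.08,0.15,0,0,0,-1],
    [-0.02,-0.08,0.15,0,0,0,-1],
    [-0.02,-0.08,0.15,0,0,0,-1]
  ]
}}

```text
clock: 9.4
position: [0.4686, -0.2546, 0.0822]
tool_rot: [3.141, -0.001, 0.254]
force: [-0.2, 0.7, 5.2]
grip_width: 0.0199
finger_force: 78.7
```

Emit:
{"fn": "play_rows", "kwargs": {
  "motion": [
    [0,0,0.1,0,0,0,-1],
    [0,0,0.2,0,0,0,-1],
    [0,0,0.3,0,0,0,-1],
    [0,0,0.35,0,0,0,-1],
    [0,0,0.35,0,0,0,-1]
  ]
}}

```text
clock: 9.9
position: [0.4679, -0.2543, 0.0779]
tool_rot: [-3.141, 0.0, 0.254]
force: [0.7, -0.8, -7.8]
grip_width: 0.0197
finger_force: 78.3
```

Emit:
{"fn": "play_rows", "kwargs": {
  "motion": [
    [0,0,0.1,0,0,0,-1],
    [0,0,0.2,0,0,0,-1],
    [0,0,0.3,0,0,0,-1],
    [0,0,0.35,0,0,0,-1],
    [0,0,0.35,0,0,0,-1]
  ]
}}

```text
clock: 10.4
position: [0.4681, -0.2543, 0.0748]
tool_rot: [-3.142, 0.0, 0.254]
force: [1.5, 0.5, -1.8]
grip_width: 0.0199
finger_force: 78.5
```

Clicked; home should be at about TCP 0.0735. Press to about 10 N.

Emit:
{"fn": "play_rows", "kwargs": {
  "motion": [
    [0,0,0.05,0,0,0,-1],
    [0,0,0.1,0,0,0,-1],
    [0,0,0.15,0,0,0,-1],
    [0,0,0.2,0,0,0,-1],
    [0,0,0.2,0,0,0,-1]
  ]
}}

```text
clock: 10.9
position: [0.4682, -0.2543, 0.0735]
tool_rot: [3.141, -0.0, 0.254]
force: [-4.9, 2.5, 15.9]
grip_width: 0.0199
finger_force: 81.1
```

Run:
```python
from h import *
for i in range(5): viewer.grab_frame('side');st()
```

```text
t 10.95 [ 0.4682 -0.2543  0.0735] [ 3.1412e+00 -2.0000e-04  2.5380e-01] F [-4.7   2.4  16.27] w 0.0199 ff 81.08902931213379
t 11.0 [ 0.4683 -0.2544  0.0735] [ 3.1411e+00 -3.0000e-04  2.5370e-01] F [-4.75  3.33 15.45] w 0.0197 ff 81.08899712562561
t 11.05 [ 0.4682 -0.2544  0.0735] [ 3.1411e+00 -2.0000e-04  2.5370e-01] F [-3.96  2.74 15.81] w 0.0195 ff 81.0886001586914
t 11.1 [ 0.4683 -0.2544  0.0735] [ 3.1411e+00 -3.0000e-04  2.5370e-01] F [-4.76  2.38 15.6 ] w 0.0199 ff 81.0882031917572
t 11.15 [ 0.4682 -0.2544  0.0735] [ 3.1412e+00 -2.0000e-04  2.5360e-01] F [-3.98  2.78 14.39] w 0.0196 ff 81.08770608901978
```

Emit:
{"fn": "play_rows", "kwargs": {
  "motion": [
    [0,0,-0.02,0,0,0,-1],
    [0,0,-0.02,0,0,0,-1],
    [0,0,-0.02,0,0,0,-1],
    [0,0,-0.02,0,0,0,-1],
    [0,0,-0.02,0,0,0,-1]
  ]
}}

```text
clock: 11.65
position: [0.4682, -0.2544, 0.0735]
tool_rot: [3.141, -0.0, 0.254]
force: [-3.5, 0.5, 11.6]
grip_width: 0.0198
finger_force: 80.6
```

Run:
```python
from h import *
grab('side','s3')
for i in range(4): viewer.grab_frame('side');st()
p=np.load('pics/s3.npz')['p'];cv2.imwrite('pics/fin.png',cv2.resize(p[290:410,235:355,::-1],(600,600),interpolation=2))
```

```text
t 11.75 [ 0.4682 -0.2544  0.0735] [ 3.1413e+00 -1.0000e-04  2.5370e-01] F [-3.03  1.47 10.92] w 0.02 ff 80.56890964508057
t 11.8 [ 0.4683 -0.2543  0.0735] [ 3.1412e+00 -3.0000e-04  2.5380e-01] F [-3.17  0.92 10.92] w 0.02 ff 80.56966423988342
t 11.85 [ 0.4682 -0.2544  0.0736] [ 3.1412e+00 -2.0000e-04  2.5380e-01] F [-2.54  1.98 11.84] w 0.0199 ff 80.56975722312927
t 11.9 [ 0.4682 -0.2544  0.0735] [ 3.1413e+00 -2.0000e-04  2.5370e-01] F [-3.08  1.39 11.25] w 0.02 ff 80.56938529014587
```

View pics/fin.png

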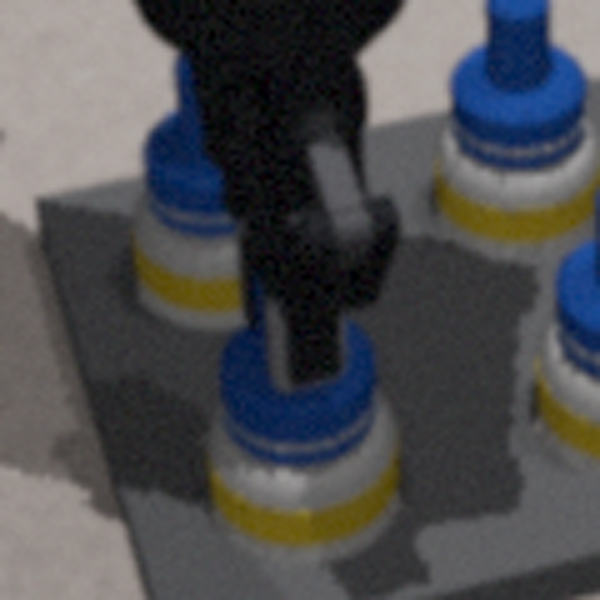

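The cap (skirt bottom at crop (298,460)) sits down like the closed pots' caps, pressed with about 11 N. Handing in.

```bash
python3 -c "
from workcell import bot
print(bot.job_done())"
```

```text
the job is handed in; nothing more can be done
None
```

The blue spare cap clicked home on the open pot at the expected height, and I handed the job in at about 12 s with the gripper still pressing it down at about 11 N; no verdict was returned.

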